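# Wipe the laser-cut waste off the assembly board

### The arm

A 6-joint arm with a two-finger parallel gripper is mounted at the origin on a cart in front of the work surface, level with it; the furniture and walls round the work are solid. World frame = base frame: x ahead of the robot, y to its left, z up, the work surface at z = 0. Lengths are in mm, angles in rad, forces in N, time in s.
With the tool pointing down it reaches from about 350 to 975 mm from the base axis. Payload 7.1 kg.
Tool frame: the origin (TCP) lies at the centre of the arm's flange, where the gripper is bolted on; the fingertips stand 182 mm ahead of it and the grasp point (between the pads) lies 163 mm ahead of it; x points along the fingers, y is the direction in which the jaws open and shut, and the axes are right-handed (so a half turn about x gives the same grasp; the last joint's range is limited). The gripper opens to 88 mm and grips with 3 to 60 N. Pads are 20 mm wide; open, the fingers measure 115 mm over their backs; the gripper's body (75 mm by 178 mm) begins 61 mm behind the grasp point.
Start: joints at [1.238, 0.423, 1.63, -0, 1.089, -0.019], TCP at [192.891, 594.474, 404.675] pointing down, gripper open.
Joint ranges: [-3, 3], [-0.9, 2.11], [0.09, 2.58], [-1.31, 4.45], [0.11, 2.69], [-2.54, 2.54]. Speed limits (rad/s): [2.39, 2.39, 3.01, 3.14, 3.14, 3.14].

### API

Orientations are given as a rotation vector (axis times angle).
In Python, from workcell import readout, viewer, workorder, models gives the robot as it stands. The module is installed in compiled form; this text tells all that it offers.
- The arm moves only by the tool apply_moves, never from a script. Its argument "commands" is a list that holds one entry, the list of rows, each a list of 4 numbers: the shift along the world's x, y, z in m, then the turn about the world's z in rad. A call has 1 to 8 rows; each row is the pose to reach, as a shift and turn from the pose commanded when the call began; what a row does not reach only later rows make up. A row lasts 1/8 s, in which the tool goes at most 62.5 mm and 10.7 degrees, less where a joint would pass 70% of its speed; a pose out of reach is approached as far as the arm can. A call with a gripper value outside its range is refused whole. "gripper" is the finger opening in m, from 0 to 0.0878, set as the call begins (left out, the last holds). The fingers move at their own pace and stop on an object; the grip force is fixed at half the most. Time passes only in rows, so rows that repeat a pose let the fingers close. It gives the time, the measured TCP pose, the force and the opening at its end, in the units of the state.
- readout.get_obs(): the state, without advancing time (a new reading comes with each control period).
- viewer.get_image(name): name is "scene" or "top"; returns a dict with "color" (420x560x3 uint8, red, green, blue), "vertical_fov" (degrees; the focal length in pixels is half the picture's height over the tangent of half this angle, whatever the lens; pixels are square), "cx", "cy" (the principal point, pixels), "rvec" (rotation vector, rad) and "tvec" (3), from world to camera coordinates, as OpenCV has them. Camera axes: x right, y down, z forward; pixel columns grow to the right and rows downward; lengths in mm; the calibration is good to about 2 mm. A picture is of the moment at which its call begins. There is no depth.
- workorder.close_job(): hands the job in, once; it reports no verdict.
Trained networks look in the newest picture that a camera, given by its name, has taken for a name from the list of things; names that differ only in an ending like _2 or _b are one class to them, and where a whole thing is asked for, a point or a joint stands for the part that bears it (a point fixed in the world has none). Each returns a list of dicts, best first, with "conf" (0 to 1); they miss things now and then, are a little off and sometimes report something else, mostly with a low value. They report only what shows in the picture. A call takes as long as a camera call.
- models.search_frame(camera, label): "position" ([x, y, z] in mm, in world coordinates, good to about 4 mm: the middle of the surface that is visible of it).
- models.place_of(camera, label): "position" ([x, y, z] in mm, in world coordinates, good to about 4 mm: a listed point, or the origin of a listed thing).
The state is a dict: "t": time; "qpos": joint angles; "qvel": joint speeds; "joint_torque": joint torques, N m; "ee_pos": TCP position; "orientation": TCP orientation; "ft_force": force on the tool from outside, world axes, zero at the start; "moment": the same for the moment, N m; "width": finger opening in mm.
Only numpy, scipy, OpenCV 4.12 (cv2) and the standard library are available. Lean on these libraries where they do the work, as an engineer would, in place of code of your own. Each camera call takes 0.05 s, during which the arm holds its last target.

### The job

Take the blue scraper block out of its pocket, lay it flat on the bench with the rubber sole down and let go; then take it up again and use it to wipe all five bits of ply waste off the white board into the cardboard tray below its right-hand edge. The gripper must not touch the waste, only the block may, and leave the mug, the tape roll and the pliers where they are. When the board is clear, leave the block lying flat on the board, sole down.

Things in the scene. Friction and masses are not known exactly. Their poses are not given: they have to be found in the camera images.
- board: raised white board, fixed, 160 mm (x) by 170 mm (y), on a plywood base 3 to 48 mm thick; origin on the base under its middle, top face 67 mm above the origin, z up, x about away from the robot. Wooden strips 10 mm wide stand 6.5 mm above the top along its two x edges (140 mm apart); the +y and -y edges are open, the tray lies below the right edge (y = -85 mm)
- scrap_tray: shallow brown cardboard tray, fixed on the same base, open on top, 202 mm (its x) by 251 mm (its y), walls 51 mm high, floor 4 mm thick; origin under its middle. Its near wall is tucked 15 mm under the board's right (-y) edge; its axes are parallel to the board's
- pocket: small square plywood pocket, fixed, open on top, outside 56x60 mm, 45 mm high, its floor 6 mm up, inside 46 mm (x) by 50 mm (y); origin on the bench under its middle, z up
- scraper: blue scraper block with a black rubber sole, 44 mm wide (x), 110 long (y), 40 thick (z, sole 10 of it), 0.11 to 0.22 kg; origin at the centre of the sole's underside, z out of the blue back. Starts on end in the pocket: its y up, its z along the pocket's x, so that the sole faces toward the robot; its top 116 mm above the bench, 71 mm of it out of the pocket
- chip_0: round waste slug, 26 mm across, 6 mm thick, brown ply; origin at the centre of its underside
- chip_1: round waste slug, 26 mm across, 6 mm thick, brown ply; origin at the centre of its underside
- chip_2: waste strip end, 28x13 mm, 6 mm thick, brown ply; origin at the centre of its underside
- chip_3: waste strip end, 28x13 mm, 6 mm thick, brown ply; origin at the centre of its underside
- chip_4: L-shaped waste offcut, 24x24 mm, 6 mm thick, brown ply; origin at the centre of its underside
- mug: white mug with dark dots, 82x114x91 mm high; origin under its middle. Bystander
- tape_roll: small roll of black tape lying flat, 64 mm across, 19 mm high; origin under its middle. Bystander
- pliers: red-handled pliers lying flat, 54x156x13 mm; origin under the middle. Bystander

How it is judged (in metres and radians):
On the way, in this order (a step that is already met when the one before it is completed fails the run):
1. the block lies flat on the bench on its sole, out of the pocket and let go (angle between scraper's own z axis and vertical below 0.12 rad and height (world z) of scraper between -0.01 and 0.01 m and contact force between each of the arm, the fingers and scraper below 0.1 N and linear speed of scraper below 0.02 m/s), for 0.2 s.
2. all five bits of waste lie in the tray (x of chip_0 in the frame of scrap_tray between -0.098 and 0.098 m and y of chip_0 in the frame of scrap_tray between -0.122 and 0.122 m and z of each of chip_0, chip_1, chip_2, chip_3, chip_4 in the frame of scrap_tray below 0.048 m and x of chip_1 in the frame of scrap_tray between -0.098 and 0.098 m and y of chip_1 in the frame of scrap_tray between -0.122 and 0.122 m and x of chip_2 in the frame of scrap_tray between -0.098 and 0.098 m and y of chip_2 in the frame of scrap_tray between -0.122 and 0.122 m and x of chip_3 in the frame of scrap_tray between -0.098 and 0.098 m and y of chip_3 in the frame of scrap_tray between -0.122 and 0.122 m and x of chip_4 in the frame of scrap_tray between -0.098 and 0.098 m and y of chip_4 in the frame of scrap_tray between -0.122 and 0.122 m), for 0.2 s.
At the end, for the whole second after the job is handed in: All five bits of waste lie at rest inside the tray's walls (below the rim), and the block lies at rest on the white board, sole down within 0.12 rad of level, its middle at least 10 mm inside the board's edges (all of step 2 and angle between scraper's own z axis and vertical below 0.12 rad and x of scraper in the frame of board between -0.07 and 0.07 m and y of scraper in the frame of board between -0.075 and 0.075 m and z of scraper in the frame of board between 0.062 and 0.073 m and linear speed of scraper below 0.02 m/s and linear speed of each of chip_0, chip_1, chip_2, chip_3, chip_4 below 0.03 m/s); the robot touches nothing.
It fails at once if the robot itself touches a bit of waste (contact force between any of the fingers, the arm and chip_0 above 0.3 N or contact force between any of the fingers, the arm and chip_1 above 0.3 N or contact force between any of the fingers, the arm and chip_2 above 0.3 N or contact force between any of the fingers, the arm and chip_3 above 0.3 N or contact force between any of the fingers, the arm and chip_4 above 0.3 N).
It fails at once if a bystander (mug, tape roll, pliers) is moved more than 20 mm (distance of any of mug, tape_roll, pliers from where it was at the start of the episode above 0.02 m).
It also fails if it takes over 67 s, if anything falls off the work surface, if the arm or the gripper's body presses on something with over 40 N, if the wrist force passes 120 N, or if a joint passes its speed limit or range.

## Working session

There is one attempt and no reset: what is moved stays moved. The work goes in short steps, Python scripts to look and compute and a tool call to move; the robot and the scene stay as the last step left them, time stands still between calls to the robot, and variables do not carry over. Pictures are saved under pics/ and viewed, and the job is handed in when it is done.

Besides the shell and the picture viewer there is one more tool, called after "Emit:" as name(argument=value, ...) on one line, values as JSON. apply_moves: Moves the arm, as the interface text tells. Its arguments: {"type":"object","properties":{"commands":{"type":"array","items":{"type":"array","items":{"type":"array","items":{"type":"number"}}}},"gripper":{"type":"number"}},"required":["commands"]}

```bash
mkdir -p pics; ls; cat > h.py <<'E'
import numpy as np, cv2
from workcell import readout, viewer, workorder, models
def snap(cam,fn):
    d=viewer.get_image(cam); cv2.imwrite('pics/'+fn,d['color'][:,:,::-1]); return d
def cammat(d):
    h=d['color'].shape[0]; f=h/2/np.tan(np.radians(d['vertical_fov'])/2)
    K=np.array([[f,0,d['cx']],[0,f,d['cy']],[0,0,1.]]); R=cv2.Rodrigues(np.array(d['rvec'],float))[0]; return K,R,np.array(d['tvec'],float).ravel()
def pix2w(d,u,v,z):
    K,R,t=cammat(d); r=R.T@np.linalg.inv(K)@np.array([u,v,1.]); c=-R.T@t; return c+r*(z-c[2])/r[2]
def w2pix(d,p):
    K,R,t=cammat(d); q=K@(R@np.array(p,float)+t); return q[:2]/q[2]
def st():
    o=readout.get_obs(); print({k:np.round(v,3).tolist() for k,v in o.items()})
E
python3 - <<'E'
from h import *
np.set_printoptions(precision=1,suppress=True)
for c in ['scene','top']:
    d=snap(c,c+'0.png'); K,R,t=cammat(d); print(c,K[0,0],d['cx'],d['cy'],-R.T@t)
    for n in ['board','scrap_tray','pocket','scraper','chip_0','chip_2','chip_4','mug','tape_roll','pliers']:
        print(n,[(np.round(r['position'],0).tolist(),round(r['conf'],2)) for r in models.place_of(c,n)[:6]])
st()
E
```

```text
pics
scene 391.3086504353481 280.61035362002366 214.0940586967353 [-242.3 -793.9  837.7]
board [([575.0, -352.0, 107.0], 0.42)]
scrap_tray [([554.0, -505.0, 38.0], 0.84), ([566.0, 177.0, 2.0], 0.74), ([369.0, -359.0, 1.0], 0.52)]
pocket [([366.0, -358.0, -2.0], 0.86), ([550.0, -308.0, 103.0], 0.29)]
scraper [([356.0, -341.0, 63.0], 0.7), ([589.0, -298.0, 108.0], 0.44), ([516.0, -355.0, 109.0], 0.27)]
chip_0 [([572.0, -351.0, 105.0], 0.63), ([549.0, -311.0, 101.0], 0.54), ([590.0, -293.0, 108.0], 0.49), ([504.0, -297.0, 108.0], 0.47), ([518.0, -354.0, 109.0], 0.44)]
chip_2 [([572.0, -351.0, 105.0], 0.63), ([549.0, -311.0, 101.0], 0.54), ([590.0, -293.0, 108.0], 0.49), ([504.0, -297.0, 108.0], 0.47), ([518.0, -354.0, 109.0], 0.44)]
chip_4 [([572.0, -351.0, 105.0], 0.63), ([549.0, -311.0, 101.0], 0.54), ([590.0, -293.0, 108.0], 0.49), ([504.0, -297.0, 108.0], 0.47), ([518.0, -354.0, 109.0], 0.44)]
mug [([568.0, 178.0, 2.0], 0.75)]
tape_roll [([604.0, -55.0, -0.0], 0.71)]
pliers [([392.0, 467.0, -1.0], 0.61), ([591.0, -295.0, 106.0], 0.55)]
top 381.88155845206273 276.56689213273495 209.4
[... 438 characters left out ...]
.0, -354.0, 105.0], 0.5), ([549.0, -308.0, 99.0], 0.44), ([499.0, -302.0, 102.0], 0.43)]
chip_4 [([590.0, -297.0, 107.0], 0.56), ([573.0, -352.0, 105.0], 0.51), ([516.0, -354.0, 105.0], 0.5), ([549.0, -308.0, 99.0], 0.44), ([499.0, -302.0, 102.0], 0.43)]
mug [([564.0, 179.0, 0.0], 0.57)]
tape_roll [([566.0, 182.0, -1.0], 0.3)]
pliers [([390.0, 465.0, -3.0], 0.8)]
{'t': 1.1, 'qpos': [1.238, 0.423, 1.63, -0.0, 1.089, -0.019], 'qvel': [0.0, -0.001, 0.001, 0.0, -0.002, -0.0], 'joint_torque': [0.0, -54.46, -27.405, 0.064, 0.017, -0.0], 'ee_pos': [192.88, 594.467, 404.707], 'orientation': [0.246, 1.557, -0.246], 'ft_force': [-0.468, 0.295, -0.271], 'moment': [0.005, 0.006, 0.041], 'width': 88.047}
```

View pics/scene0.png

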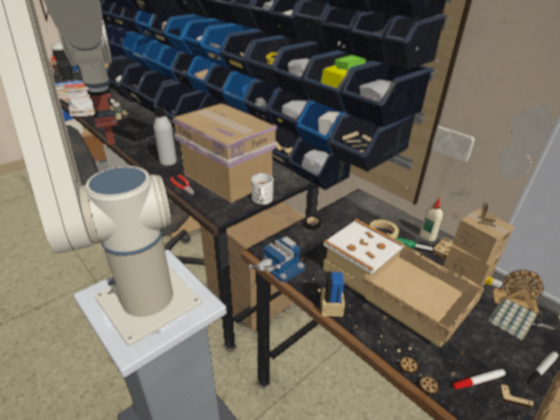

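View pics/top0.png

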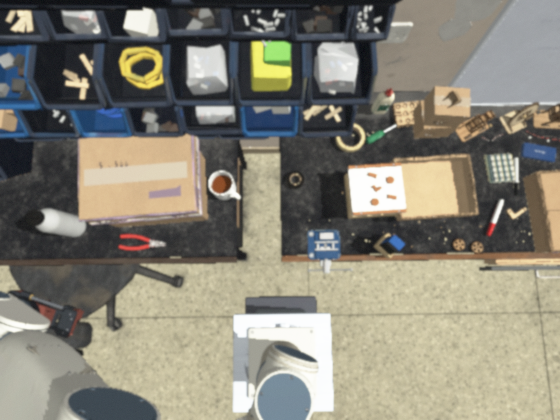

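```bash
python3 - <<'E'
import cv2
a=cv2.imread('pics/top0.png')[130:270,270:490]; cv2.imwrite('pics/top0z.png',cv2.resize(a,None,fx=3.6,fy=3.6,interpolation=cv2.INTER_CUBIC))
a=cv2.imread('pics/scene0.png')[210:350,240:500]; cv2.imwrite('pics/scene0z.png',cv2.resize(a,None,fx=3,fy=3,interpolation=cv2.INTER_CUBIC))
E
```

```text
(no output)
```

View pics/top0z.png

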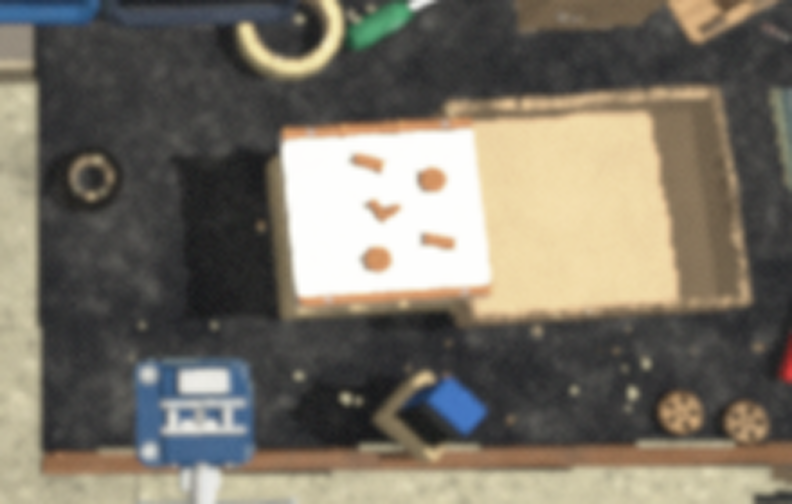

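View pics/scene0z.png

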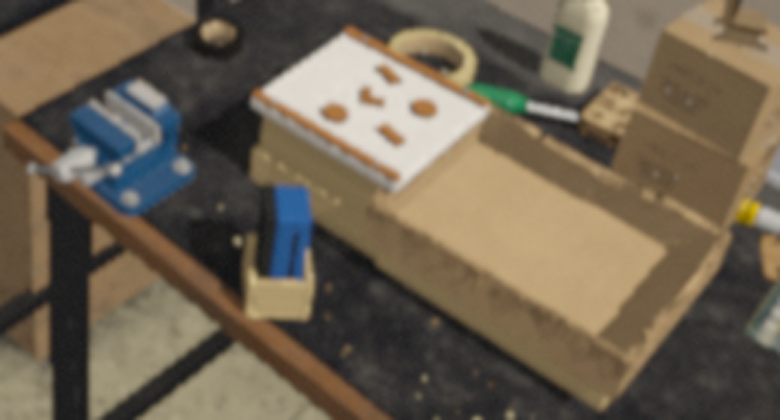

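```bash
python3 - <<'E'
from h import *
np.set_printoptions(precision=1,suppress=True)
d=viewer.get_image('top');s=viewer.get_image('scene')
def tri(a,b):
    A=[]
    for D,(u,v) in((d,a),(s,b)):
        K,R,t=cammat(D);P=K@np.c_[R,t]; A+=[u*P[2]-P[0],v*P[2]-P[1]]
    X=np.linalg.svd(np.array(A))[2][-1];return X[:3]/X[3]
print('box front-right top', tri((206,219),(234,157)), 'back right',tri((196,136),(275,125)))
print('bottle',tri((36,218),(165,118)))
print('box corner if z=0..300',[pix2w(d,206,219,z) for z in(0,100,200)],[pix2w(s,234,157,z) for z in (100,200)])
print('bench front',pix2w(d,350,256,0),pix2w(d,282,150,0))
z=lambda u,v:(270+(u+.5)/3.6-.5,130+(v+.5)/3.6-.5)
for n,q,h in [('board',[(282,131),(474,124),(491,290),(298,297)],107),('tray',[(447,103),(720,90),(750,302),(462,322)],90),('blue',[(447,375),(487,410),(463,435),(425,400)],116),('pocket',[(428,372),(376,418),(437,459)],45),('vise',[(135,362),(250,362),(255,462)],40)]:
    print(n,[pix2w(d,*z(*p),h)[:2] for p in q])
o=readout.get_obs();R=cv2.Rodrigues(np.array(o['orientation']))[0];print(R.round(3))
E
```

```text
box front-right top [447.4 205.2 216.2] back right [670.7 233.7 264. ]
bottle [458.5 706.1 199. ]
box corner if z=0..300 [array([468. , 252.7,   0. ]), array([453.5, 233.8, 100. ]), array([439., 215., 200.])] [array([588.3, 384.3, 100. ]), array([475.7, 224.6, 200. ])]
bench front [ 335.7 -235.4    0. ] [711.  -11.7   0. ]
board [array([ 618.8, -221.6]), array([ 622.9, -393.4]), array([ 472.3, -398.3]), array([ 468.3, -229.1])]
tray [array([ 647.9, -376. ]), array([ 656.8, -624.9]), array([ 461.3, -632.7]), array([ 446.7, -376.5])]
blue [array([ 397.3, -352.3]), array([ 366.7, -384.6]), array([ 345.7, -362.7]), array([ 376. , -332.1])]
pocket [array([ 407.3, -356.8]), array([ 366. , -307.1]), array([ 328.4, -360.1])]
vise [array([420.5, -90.1]), array([ 419.1, -195.6]), array([ 327.9, -196.5])]
[[ 0.   0.3  1. ]
 [-0.   1.  -0.3]
 [-1.  -0.   0. ]]
```

Emit:
apply_moves(commands=[[[0.022,-0.054,0.01,-0.06],[0.047,-0.108,0.02,-0.12],[0.073,-0.162,0.03,-0.18],[0.102,-0.214,0.04,-0.24],[0.132,-0.266,0.05,-0.3],[0.162,-0.318,0.06,-0.36],[0.192,-0.37,0.07,-0.42],[0.215,-0.427,0.075,-0.45]]], gripper=0.0878)

```text
t: 2.2
ee_pos: [408.8, 165.8, 480.6]
orientation: [0.599, 1.485, -0.597]
ft_force: [0.6, 0.2, 0.1]
width: 87.8
```

Emit:
apply_moves(commands=[[[0.022,-0.058,0,0],[0.037,-0.118,0,0],[0.042,-0.178,0,0],[0.037,-0.238,-0.01,0],[0.027,-0.298,-0.02,0],[0.01,-0.356,-0.04,0],[-0.008,-0.412,-0.06,0],[-0.025,-0.465,-0.08,0]]])

```text
t: 3.2
ee_pos: [382.0, -299.4, 399.4]
orientation: [0.597, 1.486, -0.598]
ft_force: [2.0, -0.2, 0.4]
width: 87.4
```

```bash
python3 - <<'E'
from h import *
st()
snap('top','top1.png');snap('scene','sc1.png')
for n in ('top1','sc1'):
    a=cv2.imread(f'pics/{n}.png'); a=a[190:290,330:450] if n=='top1' else a[200:350,220:430]
    cv2.imwrite(f'pics/{n}z.png',cv2.resize(a,None,fx=4 if n=='top1' else 3.6,fy=4 if n=='top1' else 3.6,interpolation=cv2.INTER_CUBIC))
E
```

```text
{'t': 3.2, 'qpos': [-0.689, 0.225, 1.937, 0.0, 0.979, -1.496], 'qvel': [-0.892, 0.43, -0.122, 0.002, -0.317, -0.889], 'joint_torque': [4.421, -43.202, -22.834, -0.127, 0.704, 1.136], 'ee_pos': [382.022, -299.429, 399.411], 'orientation': [0.597, 1.486, -0.598], 'ft_force': [2.049, -0.205, 0.437], 'moment': [-0.049, -0.01, -0.017], 'width': 87.44}
```

View pics/sc1z.png

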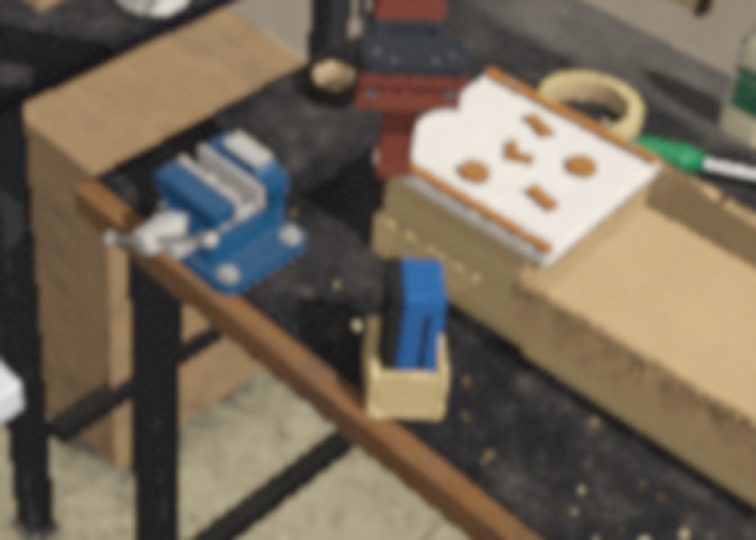

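Emit:
apply_moves(commands=[[[-0.014,-0.0575,0,0],[-0.014,-0.0575,0,0],[-0.014,-0.0575,-0.05,0],[-0.014,-0.0575,-0.1,0],[-0.014,-0.0575,-0.142,0],[-0.014,-0.0575,-0.142,0],[-0.014,-0.0575,-0.142,0]]])

```text
t: 4.18
ee_pos: [369.7, -354.7, 259.0]
orientation: [0.596, 1.486, -0.597]
ft_force: [0.6, 0.3, 0.5]
width: 88.2
```

```bash
python3 - <<'E'
from h import *
st()
snap('top','top2.png');snap('scene','sc2.png')
a=cv2.imread('pics/top2.png')[190:290,330:450];b=cv2.imread('pics/sc2.png')[230:330,270:390]
cv2.imwrite('pics/c2.png',cv2.resize(np.vstack([a,b]),None,fx=3,fy=3,interpolation=cv2.INTER_CUBIC))
E
```

```text
{'t': 4.175, 'qpos': [-0.788, 0.487, 1.965, 0.0, 0.688, -1.596], 'qvel': [-0.007, -0.021, -0.01, -0.003, -0.005, -0.003], 'joint_torque': [0.065, -46.315, -16.355, -0.005, 0.115, 0.01], 'ee_pos': [369.703, -354.743, 259.031], 'orientation': [0.596, 1.486, -0.597], 'ft_force': [0.573, 0.268, 0.453], 'moment': [-0.041, 0.022, -0.025], 'width': 88.151}
```

View pics/c2.png

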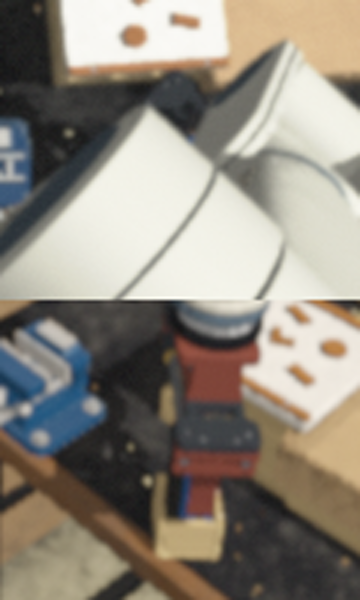

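Emit:
apply_moves(commands=[[[0,0,0,0],[0,0,0,0],[0,0,0,0],[0,0,0,0],[0,0,0,0],[0,0,0.02,0],[0,0,0.05,0],[0,0,0.09,0]]], gripper=0.0)

```text
t: 5.28
ee_pos: [368.5, -354.7, 347.6]
orientation: [0.598, 1.49, -0.597]
ft_force: [1.9, -1.7, -1.7]
width: 43.6
```

```bash
python3 - <<'E'
from h import *
st()
snap('scene','sc3.png')
b=cv2.imread('pics/sc3.png')[200:340,270:410]
cv2.imwrite('pics/c3.png',cv2.resize(b,None,fx=4,fy=4,interpolation=cv2.INTER_CUBIC))
E
```

```text
{'t': 5.275, 'qpos': [-0.79, 0.338, 1.922, 0.0, 0.884, -1.596], 'qvel': [0.001, -0.525, -0.204, 0.001, 0.708, 0.0], 'joint_torque': [0.018, -41.418, -21.246, -0.013, -0.801, 0.001], 'ee_pos': [368.502, -354.673, 347.564], 'orientation': [0.598, 1.49, -0.597], 'ft_force': [1.944, -1.713, -1.692], 'moment': [-0.047, -0.018, 0.036], 'width': 43.586}
```

View pics/c3.png

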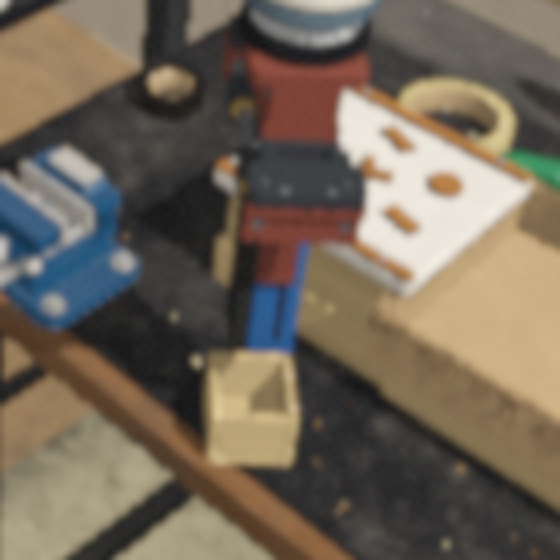

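Emit:
apply_moves(commands=[[[0,0,0.045,0],[0.026,0.045,0.053,0.1],[0.056,0.09,0.053,0.25],[0.096,0.135,0.053,0.4],[0.141,0.175,0.053,0.55],[0.186,0.21,0.053,0.7],[0.216,0.225,0.03,0.8],[0.216,0.225,0.0,0.8]]])

```text
t: 6.32
ee_pos: [587.0, -128.5, 347.1]
orientation: [-0.032, 1.568, 0.031]
ft_force: [-0.6, -0.2, -0.8]
width: 44.1
```

```bash
python3 - <<'E'
from h import *
st()
snap('scene','sc4.png');snap('top','top4.png')
b=cv2.imread('pics/sc4.png')[130:330,200:440]
cv2.imwrite('pics/c4.png',cv2.resize(b,None,fx=3,fy=3,interpolation=cv2.INTER_CUBIC))
E
```

```text
{'t': 6.325, 'qpos': [-0.235, 0.458, 1.727, 0.0, 0.954, -1.846], 'qvel': [-0.029, 0.3, 0.218, -0.01, -0.46, 0.02], 'joint_torque': [1.574, -57.043, -27.324, 0.136, 0.603, -0.269], 'ee_pos': [587.002, -128.46, 347.101], 'orientation': [-0.032, 1.568, 0.031], 'ft_force': [-0.617, -0.192, -0.822], 'moment': [0.081, 0.091, 0.023], 'width': 44.093}
```

View pics/c4.png

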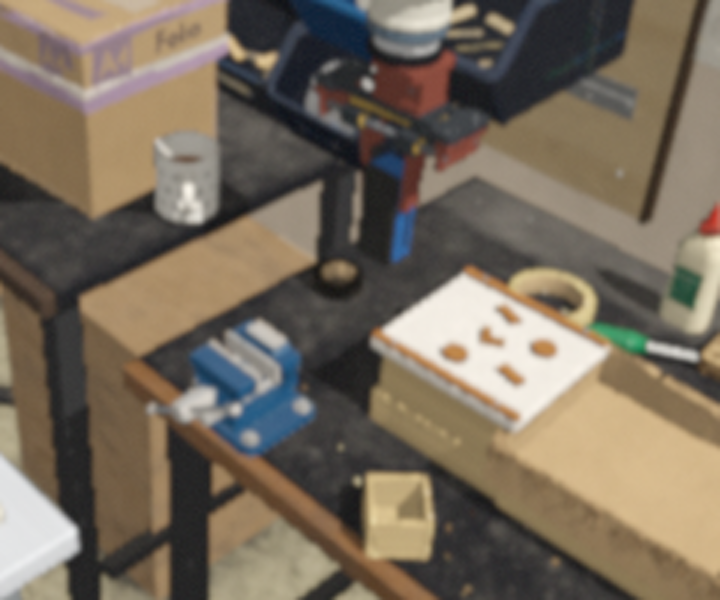

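View pics/top4.png

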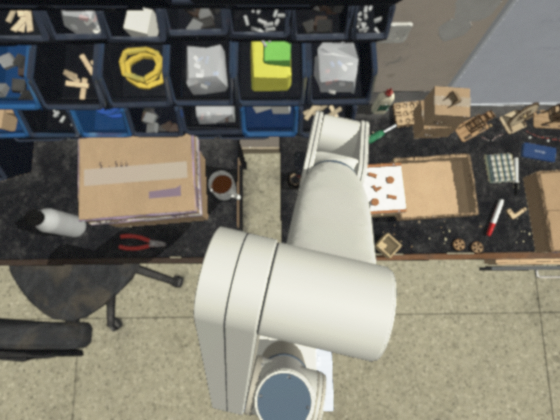

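Emit:
apply_moves(commands=[[[-0.02,0,-0.03,0],[-0.02,0,-0.06,0],[-0.02,0,-0.08,0],[-0.02,0,-0.09,0],[-0.02,0,-0.094,0],[-0.02,0,-0.096,0],[-0.02,0,-0.096,0],[-0.02,0,-0.096,0]]])

```text
t: 7.42
ee_pos: [565.1, -130.1, 252.2]
orientation: [-0.029, 1.57, 0.028]
ft_force: [-0.1, 0.2, -1.7]
width: 44.1
```

```bash
python3 - <<'E'
from h import *
st()
snap('scene','sc5.png')
b=cv2.imread('pics/sc5.png')[130:330,200:440]
cv2.imwrite('pics/c5.png',cv2.resize(b,None,fx=3,fy=3,interpolation=cv2.INTER_CUBIC))
E
```

```text
{'t': 7.425, 'qpos': [-0.247, 0.57, 1.817, -0.0, 0.753, -1.854], 'qvel': [0.001, 0.003, 0.003, -0.001, -0.001, 0.001], 'joint_torque': [-0.02, -55.518, -19.527, -0.025, 0.068, 0.0], 'ee_pos': [565.09, -130.058, 252.21], 'orientation': [-0.029, 1.57, 0.028], 'ft_force': [-0.057, 0.214, -1.653], 'moment': [0.034, 0.001, -0.048], 'width': 44.101}
```

View pics/c5.png

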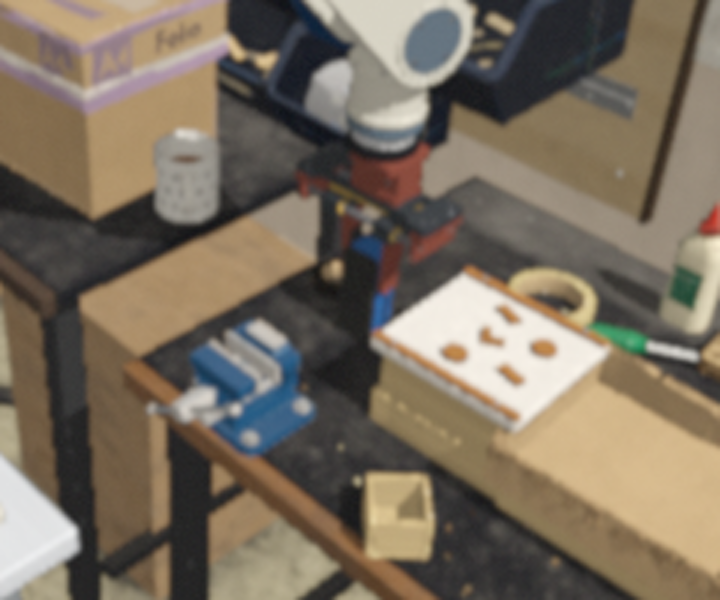

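Emit:
apply_moves(commands=[[[0,0,-0.001,0],[0,0,-0.002,0],[0,0,-0.002,0]]])

```text
t: 7.85
ee_pos: [565.2, -130.2, 251.5]
orientation: [-0.029, 1.569, 0.028]
ft_force: [-3.8, 0.2, 14.5]
width: 43.9
```

Emit:
apply_moves(commands=[[[0,0,0.001,0],[0,0,0.001,0],[0,0,0.001,0],[0,0,0.001,0]]], gripper=0.0878)

```text
t: 8.35
ee_pos: [564.9, -130.0, 250.5]
orientation: [-0.028, 1.571, 0.029]
ft_force: [-0.4, -0.4, -0.2]
width: 80.8
```

```bash
python3 - <<'E'
from h import *
st()
E
```

```text
{'t': 8.35, 'qpos': [-0.247, 0.573, 1.818, -0.0, 0.751, -1.854], 'qvel': [0.002, -0.0, -0.001, -0.0, -0.001, 0.0], 'joint_torque': [-0.0, -54.823, -19.045, -0.024, 0.066, -0.0], 'ee_pos': [564.863, -130.001, 250.472], 'orientation': [-0.028, 1.571, 0.029], 'ft_force': [-0.449, -0.396, -0.241], 'moment': [0.049, -0.039, 0.028], 'width': 80.84}
```

Emit:
apply_moves(commands=[[[0,0,0.03,0],[0,0,0.06,0],[0,0,0.06,0],[0.05,0,0.06,0],[0.052,0,0.06,0],[0.052,0,0.05,0],[0.052,0,0.021,0],[0.052,0,0.021,0]]])

```text
t: 9.35
ee_pos: [615.0, -129.8, 268.9]
orientation: [-0.027, 1.576, 0.029]
ft_force: [-0.7, 0.8, 0.0]
width: 87.6
```

```bash
python3 - <<'E'
from h import *
st()
snap('scene','sc6.png')
b=cv2.imread('pics/sc6.png')[130:330,200:440]
cv2.imwrite('pics/c6.png',cv2.resize(b,None,fx=3,fy=3,interpolation=cv2.INTER_CUBIC))
E
```

```text
{'t': 9.35, 'qpos': [-0.227, 0.601, 1.697, -0.0, 0.849, -1.834], 'qvel': [0.001, -0.035, -0.034, -0.001, 0.025, -0.0], 'joint_torque': [0.024, -57.977, -21.605, -0.024, -0.262, -0.002], 'ee_pos': [614.987, -129.794, 268.884], 'orientation': [-0.027, 1.576, 0.029], 'ft_force': [-0.681, 0.752, 0.017], 'moment': [-0.012, -0.003, 0.007], 'width': 87.608}
```

View pics/c6.png

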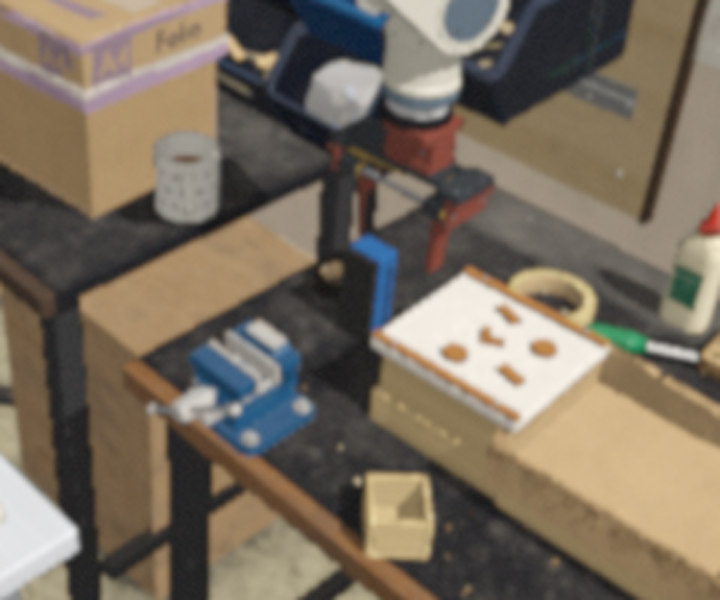

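Emit:
apply_moves(commands=[[[0,0,0,0],[0,0,0,0],[0,0,0,0],[0,0,0,0],[0,0,0,0],[0,0,0,0],[-0.01,0,0,0],[-0.018,0,0,0]]], gripper=0.0)

```text
t: 10.4
ee_pos: [598.0, -130.0, 271.5]
orientation: [-0.028, 1.571, 0.029]
ft_force: [0.2, -0.2, 0.1]
width: 11.3
```

Emit:
apply_moves(commands=[[[-0.008,0,0,0],[-0.016,0,0,0],[-0.024,0,0,0],[-0.032,0,0,0],[-0.039,0,0,0],[-0.046,0,0,0],[-0.053,0,0,0],[-0.06,0,0,0]]])

```text
t: 11.4
ee_pos: [538.4, -130.0, 271.7]
orientation: [-0.028, 1.571, 0.028]
ft_force: [0.2, 0.4, 0.0]
width: 0.7
```

```bash
python3 - <<'E'
from h import *
st()
snap('scene','sc7.png')
b=cv2.imread('pics/sc7.png')[130:330,200:440]
cv2.imwrite('pics/c7.png',cv2.resize(b,None,fx=3,fy=3,interpolation=cv2.INTER_CUBIC))
E
```

```text
{'t': 11.4, 'qpos': [-0.258, 0.511, 1.869, 0.0, 0.762, -1.865], 'qvel': [-0.026, -0.063, 0.122, 0.001, -0.063, -0.027], 'joint_torque': [0.179, -51.154, -19.725, -0.023, 0.147, 0.034], 'ee_pos': [538.444, -130.026, 271.666], 'orientation': [-0.028, 1.571, 0.028], 'ft_force': [0.228, 0.365, 0.015], 'moment': [-0.004, 0.041, 0.028], 'width': 0.662}
```

View pics/c7.png

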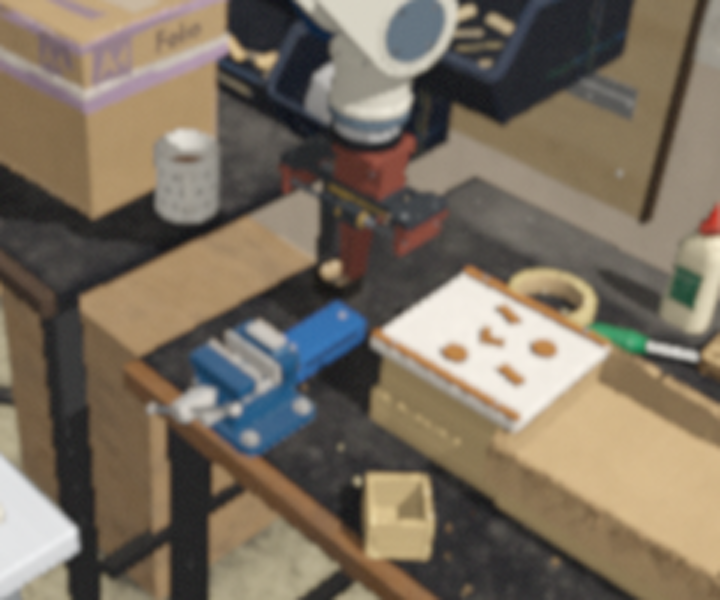

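Emit:
apply_moves(commands=[[[0,0,0.04,0],[0,-0.03,0.08,0],[0,-0.09,0.09,0],[0,-0.15,0.09,0],[0,-0.21,0.09,0],[-0.01,-0.27,0.09,0],[-0.02,-0.33,0.09,0]]], gripper=0.0878)

```text
t: 12.32
ee_pos: [518.4, -461.9, 361.6]
orientation: [-0.028, 1.57, 0.028]
ft_force: [0.6, -0.7, -0.3]
width: 66.7
```

```bash
python3 - <<'E'
from h import *
st()
d=snap('scene','sc8.png');t=snap('top','top8.png')
for c in ('scene','top'):
  for f in (models.place_of,models.search_frame): print(c,[(np.round(r['position'],0).tolist(),round(r['conf'],2)) for r in f(c,'scraper')[:3]])
b=d['color'][160:300,220:400,::-1];a=t['color'][180:280,280:400,::-1]
cv2.imwrite('pics/c8.png',cv2.resize(b,None,fx=4,fy=4,interpolation=cv2.INTER_CUBIC))
cv2.imwrite('pics/c8t.png',cv2.resize(a,None,fx=6,fy=6,interpolation=cv2.INTER_CUBIC))
E
```

```text
{'t': 12.325, 'qpos': [-0.745, 0.569, 1.494, 0.0, 1.078, -2.352], 'qvel': [-0.611, 0.344, -0.606, 0.003, 0.261, -0.608], 'joint_torque': [1.969, -65.306, -24.083, -0.19, -0.157, 0.789], 'ee_pos': [518.381, -461.916, 361.615], 'orientation': [-0.028, 1.57, 0.028], 'ft_force': [0.607, -0.652, -0.262], 'moment': [0.083, -0.061, 0.022], 'width': 66.662}
scene [([490.0, -134.0, 2.0], 0.75), ([566.0, 178.0, -4.0], 0.16)]
scene [([488.0, -152.0, 40.0], 0.7)]
top [([487.0, -132.0, -2.0], 0.88)]
top [([483.0, -129.0, 38.0], 0.76)]
```

View pics/c8.png

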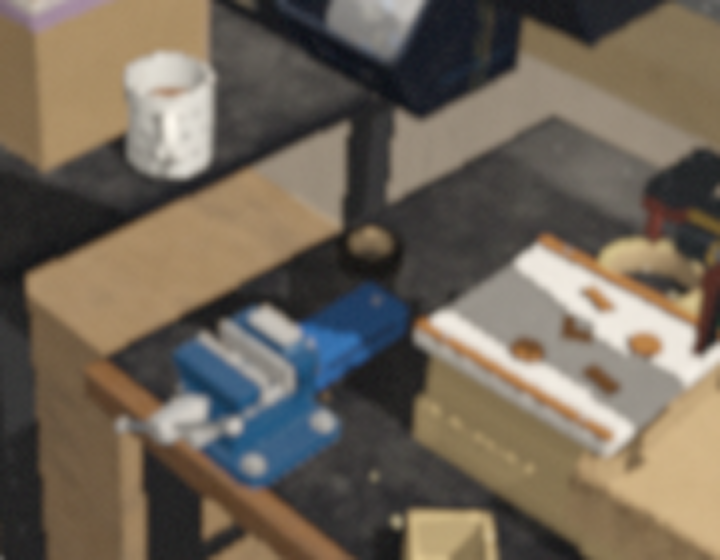

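View pics/c8t.png

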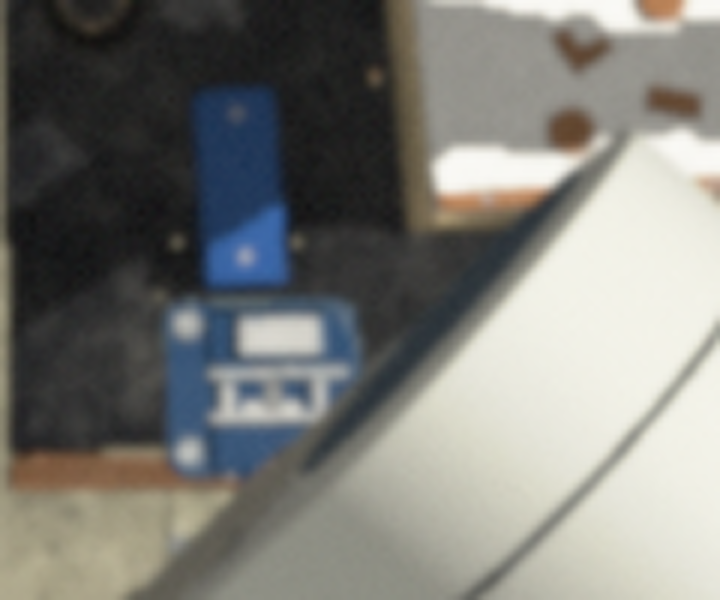

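```bash
python3 - <<'E'
from h import *
d=viewer.get_image('top')
z=lambda u,v:(280+(u+.5)/6-.5,180+(v+.5)/6-.5)
P=np.array([pix2w(d,*z(*p),40)[:2] for p in [(194,88),(278,87),(290,284),(205,286)]]);print(P.round(1),P.mean(0))
a=(P[0]+P[1]-P[2]-P[3])/2;print(np.linalg.norm(a),np.degrees(np.arctan2(a[1],a[0])))
b=(P[0]+P[3]-P[1]-P[2])/2;print(np.linalg.norm(b),np.degrees(np.arctan2(b[1],b[0])))
st()
E
```

```text
[[ 541.5 -109.3]
 [ 541.5 -156.3]
 [ 430.5 -159.1]
 [ 430.  -112.2]] [ 485.87715788 -134.21765144]
111.32693075421648 1.4978351532005956
46.95793625319413 90.27598464101372
{'t': 12.675, 'qpos': [-0.741, 0.567, 1.497, 0.0, 1.078, -2.349], 'qvel': [0.008, -0.005, 0.0, -0.002, 0.001, -0.003], 'joint_torque': [-0.902, -62.232, -27.284, -0.084, 0.032, 0.004], 'ee_pos': [519.213, -458.658, 361.515], 'orientation': [-0.029, 1.571, 0.03], 'ft_force': [1.178, 0.888, 0.268], 'moment': [0.024, 0.024, -0.007], 'width': 87.541}
```

Emit:
apply_moves(commands=[[[-0.008,0.055,0,0],[-0.016,0.11,0,0],[-0.024,0.165,0,0],[-0.032,0.22,0,0],[-0.04,0.275,0,0],[-0.048,0.326,-0.02,0],[-0.048,0.326,-0.06,0],[-0.048,0.326,-0.1,0]]])

```text
t: 13.68
ee_pos: [470.9, -131.8, 261.7]
orientation: [-0.032, 1.568, 0.031]
ft_force: [0.2, -0.0, 0.2]
width: 87.6
```

```bash
python3 - <<'E'
from h import *
st()
d=snap('scene','sc9.png')
for c in ['scene']:
  for f in (models.place_of,): print(c,[(np.round(r['position'],0).tolist(),round(r['conf'],2)) for r in f(c,'scraper')[:3]])
b=d['color'][130:280,220:400,::-1]
cv2.imwrite('pics/c9.png',cv2.resize(b,None,fx=4,fy=4,interpolation=cv2.INTER_CUBIC))
E
```

```text
{'t': 13.675, 'qpos': [-0.297, 0.457, 2.015, 0.0, 0.667, -1.908], 'qvel': [-0.016, 0.6, 0.125, -0.002, -0.717, -0.0], 'joint_torque': [0.672, -50.527, -16.139, -0.002, 1.132, 0.011], 'ee_pos': [470.885, -131.8, 261.655], 'orientation': [-0.032, 1.568, 0.031], 'ft_force': [0.153, -0.028, 0.232], 'moment': [0.047, -0.074, 0.042], 'width': 87.613}
scene [([488.0, -132.0, 2.0], 0.57)]
```

View pics/c9.png

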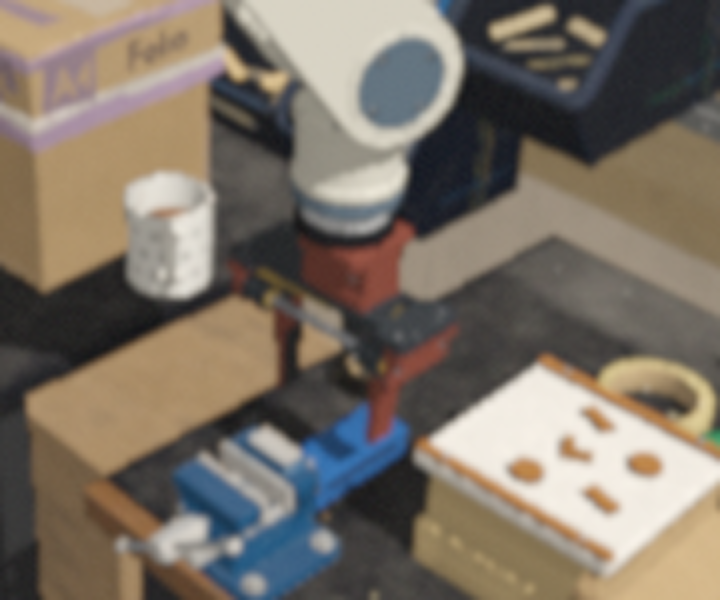

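Emit:
apply_moves(commands=[[[0,0,-0.03,0],[0,0,-0.058,0],[0,0,-0.058,0],[0,0,-0.058,0],[0,0,-0.058,0],[0,0,-0.058,0],[0,0,-0.058,0],[0,0,-0.058,0]]], gripper=0.0)

```text
t: 14.78
ee_pos: [471.5, -134.0, 205.2]
orientation: [-0.029, 1.568, 0.028]
ft_force: [-0.2, 1.4, 7.8]
width: 44.0
```

Emit:
apply_moves(commands=[[[0,0,0.0,0],[0,0,0.02,0],[0,0,0.07,0],[0,0,0.12,0],[0,0,0.15,0],[0,0,0.15,0]]])

```text
t: 15.52
ee_pos: [471.4, -134.2, 356.4]
orientation: [-0.03, 1.565, 0.027]
ft_force: [-0.4, -0.0, -1.4]
width: 43.6
```

```bash
python3 - <<'E'
from h import *
st()
d=snap('scene','sc10.png')
b=d['color'][130:280,220:400,::-1]
cv2.imwrite('pics/c10.png',cv2.resize(b,None,fx=4,fy=4,interpolation=cv2.INTER_CUBIC))
E
```

```text
{'t': 15.525, 'qpos': [-0.302, 0.294, 1.963, -0.0, 0.878, -1.909], 'qvel': [-0.0, 0.056, 0.04, 0.003, -0.031, 0.001], 'joint_torque': [0.022, -44.572, -23.963, -0.025, 0.422, 0.0], 'ee_pos': [471.378, -134.216, 356.392], 'orientation': [-0.03, 1.565, 0.027], 'ft_force': [-0.45, -0.019, -1.441], 'moment': [-0.033, 0.014, 0.037], 'width': 43.641}
```

View pics/c10.png

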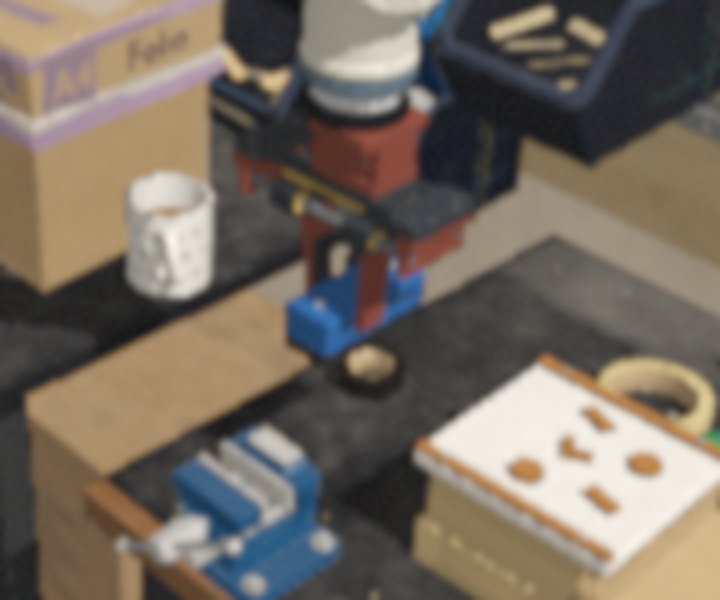

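Emit:
apply_moves(commands=[[[0.026,-0.055,0,0],[0.052,-0.109,0,0],[0.0576,-0.109,0,0],[0.0576,-0.109,0,0]]])

```text
t: 16.08
ee_pos: [527.9, -242.7, 351.6]
orientation: [-0.026, 1.574, 0.03]
ft_force: [-0.4, 1.4, -1.7]
width: 43.8
```

```bash
python3 - <<'E'
from h import *
st()
d=snap('scene','sc11.png');t=snap('top','top11.png')
b=d['color'][160:300,260:440,::-1]
cv2.imwrite('pics/c11.png',cv2.resize(b,None,fx=4,fy=4,interpolation=cv2.INTER_CUBIC))
b=t['color'][130:270,290:490,::-1]
cv2.imwrite('pics/c11t.png',cv2.resize(b,None,fx=4,fy=4,interpolation=cv2.INTER_CUBIC))
E
```

```text
{'t': 16.075, 'qpos': [-0.451, 0.426, 1.768, 0.0, 0.952, -2.058], 'qvel': [0.017, -0.024, 0.027, -0.004, 0.003, -0.003], 'joint_torque': [-0.816, -52.041, -26.049, -0.063, -0.074, 0.007], 'ee_pos': [527.862, -242.683, 351.61], 'orientation': [-0.026, 1.574, 0.03], 'ft_force': [-0.412, 1.395, -1.694], 'moment': [0.029, -0.028, 0.032], 'width': 43.785}
```

View pics/c11.png

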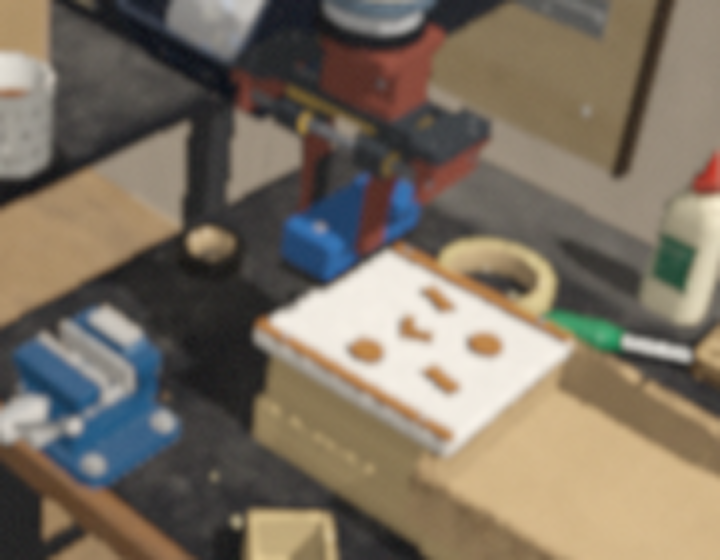

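View pics/c11t.png

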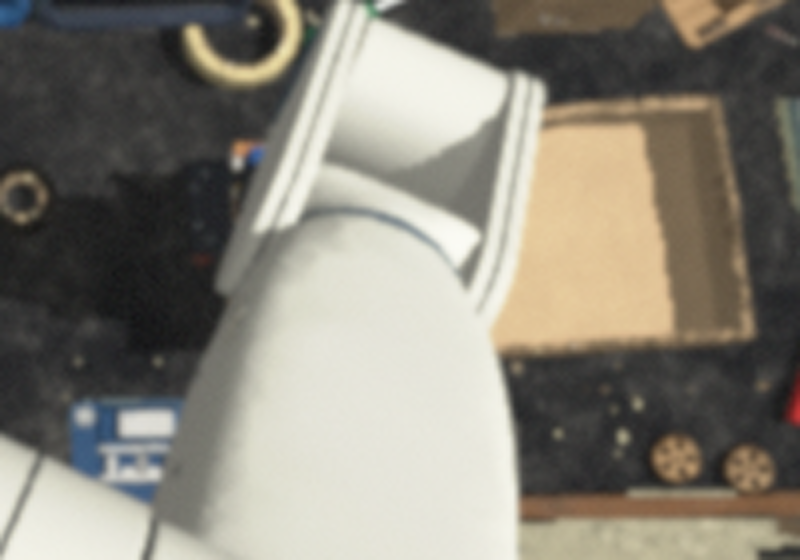

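Emit:
apply_moves(commands=[[[0,0,-0.015,0],[0,0,-0.028,0],[0,0,-0.032,0],[0,0,-0.032,0],[0,0,-0.032,0]]])

```text
t: 16.8
ee_pos: [528.7, -243.1, 321.9]
orientation: [-0.029, 1.57, 0.028]
ft_force: [-0.2, 0.1, -2.0]
width: 43.8
```

```bash
python3 - <<'E'
from h import *
st()
d=snap('scene','sc12.png')
b=d['color'][160:300,260:440,::-1]
cv2.imwrite('pics/c12.png',cv2.resize(b,None,fx=4,fy=4,interpolation=cv2.INTER_CUBIC))
E
```

```text
{'t': 16.8, 'qpos': [-0.451, 0.467, 1.784, -0.0, 0.889, -2.058], 'qvel': [-0.002, -0.004, -0.003, -0.001, -0.001, 0.001], 'joint_torque': [0.04, -53.003, -23.09, -0.027, 0.045, 0.0], 'ee_pos': [528.658, -243.096, 321.943], 'orientation': [-0.029, 1.57, 0.028], 'ft_force': [-0.213, 0.073, -2.023], 'moment': [0.084, 0.028, 0.046], 'width': 43.754}
```

View pics/c12.png

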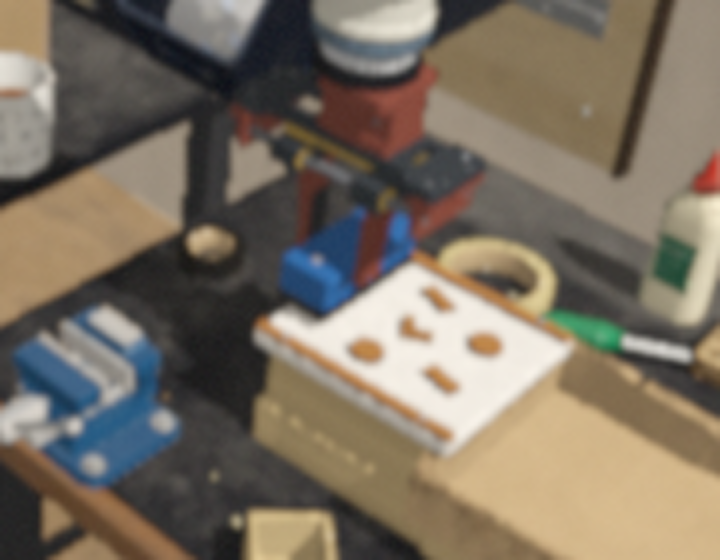

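Emit:
apply_moves(commands=[[[0,0,-0.004,0],[0,0,-0.006,0],[0,0,-0.007,0],[0,0,-0.007,0]]])

```text
t: 17.35
ee_pos: [528.5, -243.0, 314.6]
orientation: [-0.028, 1.571, 0.029]
ft_force: [-0.1, 0.0, -1.0]
width: 43.8
```

Emit:
apply_moves(commands=[[[0,0,-0.001,0],[0,0,-0.002,0],[0,0,-0.002,0]]])

```text
t: 17.73
ee_pos: [528.5, -243.0, 312.6]
orientation: [-0.028, 1.571, 0.028]
ft_force: [-0.2, -1.0, -1.4]
width: 43.7
```

Emit:
apply_moves(commands=[[[0,0,-0.001,0],[0,0,-0.002,0],[0,0,-0.002,0]]])

```text
t: 18.1
ee_pos: [528.5, -243.0, 310.7]
orientation: [-0.028, 1.571, 0.028]
ft_force: [0.1, -0.7, -1.6]
width: 43.8
```

```bash
python3 - <<'E'
from h import *
st()
d=snap('scene','sc13.png')
b=d['color'][160:300,260:440,::-1]
cv2.imwrite('pics/c13.png',cv2.resize(b,None,fx=4,fy=4,interpolation=cv2.INTER_CUBIC))
E
```

```text
{'t': 18.1, 'qpos': [-0.451, 0.483, 1.79, 0.0, 0.868, -2.058], 'qvel': [0.0, -0.001, 0.0, 0.0, 0.0, 0.001], 'joint_torque': [-0.028, -53.362, -22.597, -0.042, 0.011, 0.005], 'ee_pos': [528.519, -243.022, 310.69], 'orientation': [-0.028, 1.571, 0.028], 'ft_force': [0.061, -0.696, -1.579], 'moment': [0.016, 0.007, -0.022], 'width': 43.806}
```

View pics/c13.png

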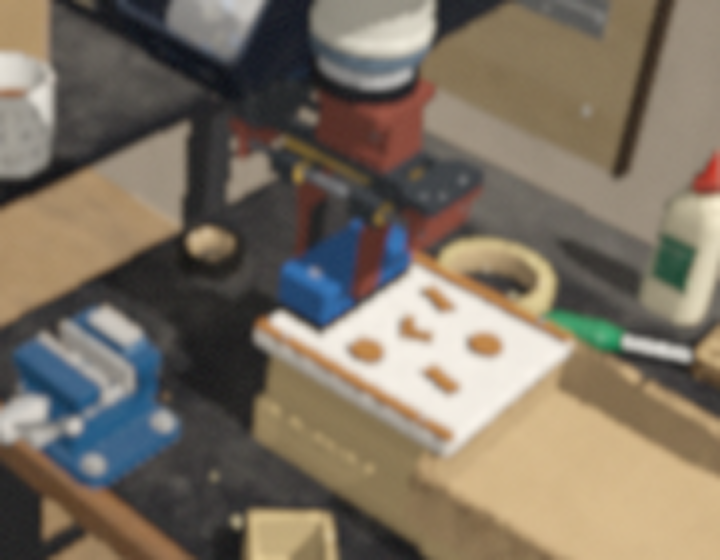

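Nearly touching. Creep further.

Emit:
apply_moves(commands=[[[0,0,-0.001,0],[0,0,-0.002,0],[0,0,-0.002,0]]])

```text
t: 18.52
ee_pos: [528.5, -243.0, 310.5]
orientation: [-0.029, 1.57, 0.028]
ft_force: [-6.1, 3.0, 15.5]
width: 43.6
```

Emit:
apply_moves(commands=[[[0,0,0.001,0],[0.0004,-0.01,0.001,0],[0.0007,-0.02,0.001,0],[0.001,-0.03,0.001,0],[0.0014,-0.04,0.001,0],[0.0017,-0.05,0.001,0],[0.002,-0.06,0.001,0],[0.0024,-0.07,0.001,0]]])

```text
t: 19.52
ee_pos: [531.4, -312.8, 310.6]
orientation: [-0.028, 1.569, 0.029]
ft_force: [-0.0, 6.9, 8.9]
width: 44.0
```

```bash
python3 - <<'E'
from h import *
st()
d=snap('scene','sc14.png')
b=d['color'][160:300,260:440,::-1]
cv2.imwrite('pics/c14.png',cv2.resize(b,None,fx=4,fy=4,interpolation=cv2.INTER_CUBIC))
E
```

```text
{'t': 19.525, 'qpos': [-0.552, 0.527, 1.71, 0.002, 0.903, -2.16], 'qvel': [-0.109, 0.054, -0.102, -0.0, 0.045, -0.108], 'joint_torque': [-2.525, -52.333, -22.284, -1.195, -0.954, 0.211], 'ee_pos': [531.417, -312.828, 310.579], 'orientation': [-0.028, 1.569, 0.029], 'ft_force': [-0.049, 6.882, 8.895], 'moment': [1.075, -0.006, 0.056], 'width': 44.032}
```

View pics/c14.png

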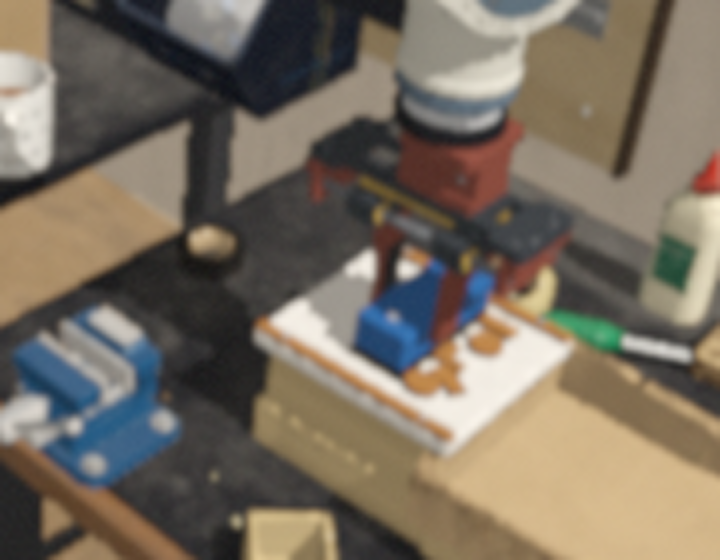

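Emit:
apply_moves(commands=[[[0.0004,-0.01,0,0],[0.0007,-0.02,0,0],[0.001,-0.03,0,0],[0.0014,-0.04,0,0],[0.0017,-0.05,0,0],[0.002,-0.06,0,0],[0.0024,-0.07,0,0],[0.0028,-0.08,0,0]]])

```text
t: 20.58
ee_pos: [534.2, -392.8, 310.5]
orientation: [-0.028, 1.57, 0.029]
ft_force: [0.6, 5.7, 6.4]
width: 43.6
```

```bash
python3 - <<'E'
from h import *
st()
d=snap('scene','sc15.png')
b=d['color'][160:340,260:480,::-1]
cv2.imwrite('pics/c15.png',cv2.resize(b,None,fx=3.5,fy=3.3,interpolation=cv2.INTER_CUBIC))
E
```

```text
{'t': 20.575, 'qpos': [-0.652, 0.587, 1.599, 0.002, 0.955, -2.26], 'qvel': [-0.093, 0.063, -0.122, -0.002, 0.056, -0.094], 'joint_torque': [-2.335, -57.023, -23.634, -1.173, -1.118, 0.19], 'ee_pos': [534.173, -392.835, 310.549], 'orientation': [-0.028, 1.57, 0.029], 'ft_force': [0.646, 5.705, 6.364], 'moment': [1.115, -0.026, 0.031], 'width': 43.631}
```

View pics/c15.png

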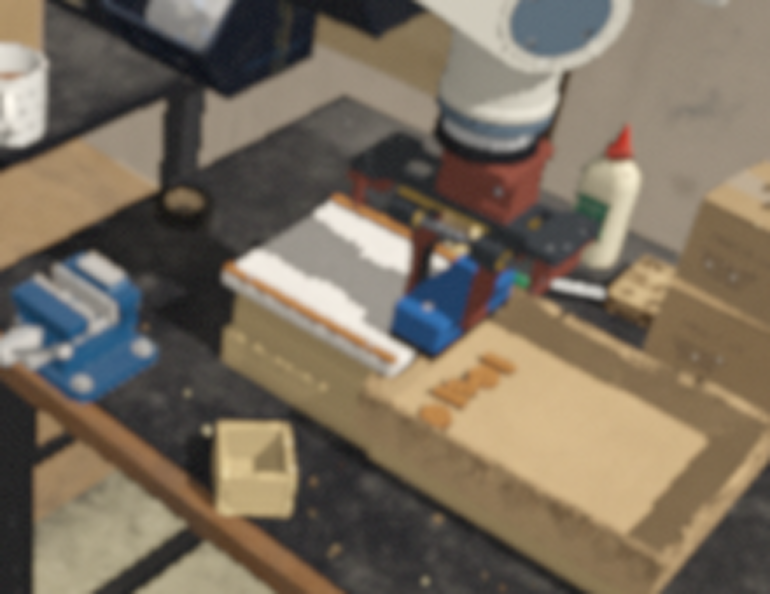

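Emit:
apply_moves(commands=[[[0,0,0.006,0],[-0.0007,0.02,0.006,0],[-0.0017,0.05,0.006,0],[-0.0028,0.08,0.006,0],[-0.0028,0.08,0.004,0],[-0.0028,0.08,0.002,0],[-0.0028,0.08,0.0005,0],[-0.0028,0.08,0.0005,0]]])

```text
t: 21.62
ee_pos: [530.9, -313.4, 310.6]
orientation: [-0.028, 1.57, 0.028]
ft_force: [-0.6, 2.6, 5.5]
width: 43.7
```

Emit:
apply_moves(commands=[[[0,0,0,0],[0,0,0,0],[0,0,0,0],[0,0,0,0],[0,0,0,0],[0,0,0.03,0],[0,0,0.08,0],[0,0,0.12,0]]], gripper=0.0878)

```text
t: 22.62
ee_pos: [530.9, -313.0, 432.0]
orientation: [-0.029, 1.57, 0.028]
ft_force: [0.2, 0.0, -0.1]
width: 87.9
```

Emit:
apply_moves(commands=[[[-0.01,0.055,0,0],[-0.02,0.11,0,0],[-0.03,0.17,0,0],[-0.04,0.23,0,0],[-0.05,0.29,0,0],[-0.06,0.34,0,0],[-0.06,0.34,0,0]]])

```text
t: 23.5
ee_pos: [470.1, 29.5, 430.3]
orientation: [-0.032, 1.57, 0.032]
ft_force: [-0.7, -0.6, 0.3]
width: 87.9
```

```bash
python3 - <<'E'
from h import *
st()
d=snap('scene','sc16.png');t=snap('top','top16.png')
for c in ('scene','top'):
  for n in ('scraper','chip_0','board','scrap_tray','mug','tape_roll','pliers'): print(c,n,[(np.round(r['position'],0).tolist(),round(r['conf'],2)) for r in models.place_of(c,n)[:6]])
cv2.imwrite('pics/c16.png',cv2.resize(d['color'][200:340,280:480,::-1],None,fx=4,fy=4,interpolation=cv2.INTER_CUBIC))
cv2.imwrite('pics/c16t.png',cv2.resize(t['color'][130:270,290:490,::-1],None,fx=4,fy=4,interpolation=cv2.INTER_CUBIC))
E
```

```text
{'t': 23.5, 'qpos': [0.037, 0.161, 1.935, 0.0, 1.045, -1.574], 'qvel': [-0.063, 0.015, -0.019, -0.02, -0.004, -0.044], 'joint_torque': [1.779, -37.387, -25.965, 0.255, 0.132, 0.495], 'ee_pos': [470.086, 29.544, 430.342], 'orientation': [-0.032, 1.57, 0.032], 'ft_force': [-0.664, -0.583, 0.288], 'moment': [0.02, 0.029, 0.049], 'width': 87.887}
scene scraper [([545.0, -311.0, 109.0], 0.96)]
scene chip_0 [([600.0, -420.0, 48.0], 0.62), ([534.0, -418.0, 51.0], 0.55), ([392.0, 466.0, -3.0], 0.53), ([554.0, -416.0, 51.0], 0.49), ([509.0, -422.0, 52.0], 0.48), ([577.0, -425.0, 47.0], 0.43)]
scene board [([541.0, -306.0, 39.0], 0.83)]
scene scrap_tray [([553.0, -505.0, 36.0], 0.71)]
scene mug [([568.0, 179.0, -4.0], 0.73), ([368.0, -360.0, -0.0], 0.54)]
scene tape_roll [([603.0, -55.0, -2.0], 0.56)]
scene pliers [([601.0, -419.0, 48.0], 0.73), ([392.0, 466.0, -0.0], 0.65)]
top scraper [([549.0, -311.0, 105.0], 0.92)]
top chip_0 [([506.0, -425.0, 46.0], 0.62), ([576.0, -426.0, 49.0], 0.6), ([599.0, -419.0, 47.0], 0.53), ([533.0, -414.0, 51.0], 0.49), ([554.0, -420.0, 49.0], 0.43)]
top board [([542.0, -312.0, 38.0], 0.64), ([366.0, -352.0, 0.0], 0.43)]
top scrap_tray [([557.0, -509.0, 38.0], 0.72)]
top mug [([565.0, 180.0, -1.0], 0.95), ([504.0, -422.0, 50.0], 0.73), ([602.0, -58.0, -0.0], 0.63)]
top tape_roll [([602.0, -54.0, -0.0], 0.54)]
top pliers [([390.0, 464.0, -3.0], 0.89)]
```

View pics/c16.png

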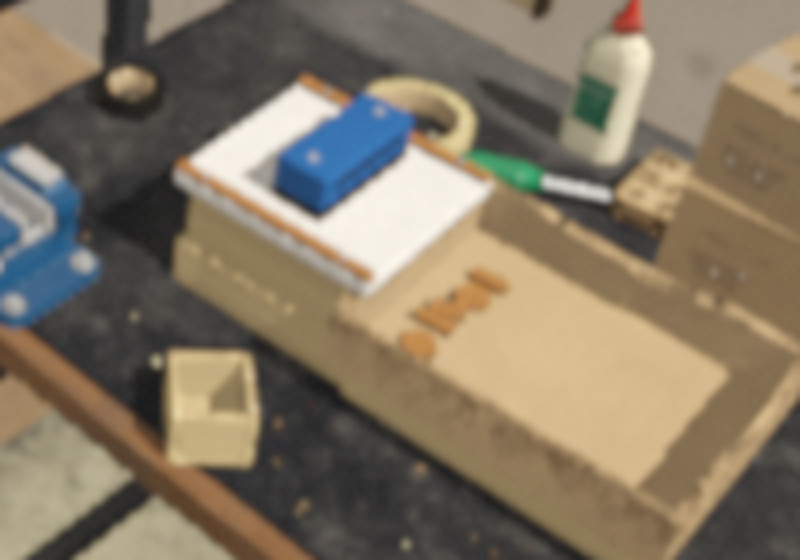

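View pics/c16t.png

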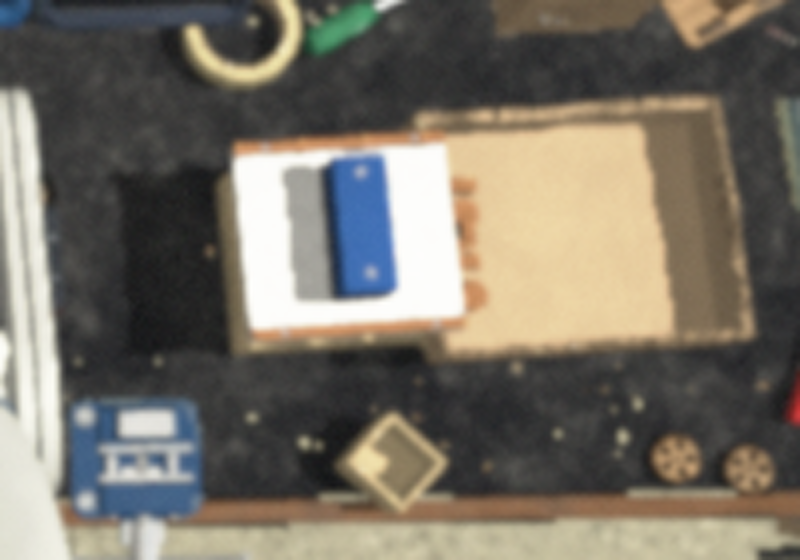

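```bash
python3 -c "
from workcell import workorder; print(workorder.close_job())"
```

```text
the job is handed in; nothing more can be done
None
```

The job is done and handed in at about 24 s of the 67 s allowed. All five bits of waste are in the tray and the block lies flat on the board, sole down.

**What I did:**
- I lifted the block from its pocket and stood it on end on the bench. With the gripper closed I tipped it onto its sole, so it lay flat and let go.
- I took it up again and wiped the board once towards the tray.
- I set the block down in the middle of the board, let go and backed the arm away.

**Last checks:**
- **Waste:** both cameras and the detector show all five bits in the tray, about 86 mm to the board side of its middle, against a limit of 122 mm. The board is clear.
- **Block:** it lies at about (547, -311), within a few mm of the board's middle.
- **Mug, tape roll, pliers:** they read within detector accuracy of where they started.

**Detector errors:** it gave a few wrong hits, such as calling some of the waste "pliers" or "mug". I discarded those after looking at the pictures.

I saw no gripper contact with the waste in the pictures, but I had no direct force reading between the two. When I closed the gripper on the block lying on the bench, the wrist force briefly read 7.8 N upward. I couldn't explain it, and it was gone once the block was lifted.

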